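# Take the long cast bar out through the short hatch

## Task

A long cast bar of hide glue lies in its mould inside the red lacquered cabinet, under a hatch that is shorter than the bar. Lift it out of the mould, tilt it so that one end comes up through the hatch first and the rest follows, without wedging it hard against the cabinet, and finish still holding it in the gripper: level, still, and over the hatch, about 10 cm above the cabinet's top. Leave the dish, grinding stone, incense holder and pan where they are.

Things in the scene. Friction and masses are not known exactly. Their poses are not given: they have to be found in the camera images.
- cabinet: Low red lacquered cabinet, fixed: 174 (its x) x 333 (its y, lengthwise) x 152 mm high. Origin: centre of its underside, on the table; z up. It has an open compartment in its top, floor at z = 85 mm, holding the mould and bar. The hatch's flap door hangs open, fixed, down the +x face, reaching out to x = 117 mm.
- hatch (a point): Centre of the hatch, the only opening of the compartment, at the cabinet's top (z = 152 mm of the cabinet; same axes). It is 150 mm along x and 185 mm along y. Beyond its two y edges (92.5 mm from here) a roof 4 mm thick covers an end pocket that goes on to 154.5 mm from here, 90 mm wide in x, open towards the hatch.
- mould (a point): Centre of the aluminium mould at the height where the bar's underside rests (z = 105 mm of the cabinet; same axes). Two blocks 60 mm wide in x, at 50 to 118 mm either side in y, 20 mm tall on the floor. The cavity is 6 mm deep, 28 mm wide, its ends 112 mm from here. Between the blocks (|y| < 50) is bare floor: room for fingers beside and below the bar.
- bar_mid (a point): Centre (half-way up) of the loose cast bar: amber-brown, rigid, 24 (its x) x 220 (its y) x 16 mm (its z, up), about 0.11 kg, balanced at its centre. Lies in the mould along the cabinet's y. Grip it across its width at the middle; lifted 14 mm it can slide 40 mm along y into either end pocket, so that its other end comes clear under the hatch.
- bar_end_a (a point): Centre of the bar's end face at its -y end, 110 mm from bar_mid.
- bar_end_b (a point): Centre of the bar's end face at its +y end, 110 mm from bar_mid.
- dish_mid (a point): Loose white porcelain mixing bowl, 110 mm wide, 40 mm high; point on its axis 20 mm up. Leave alone.
- stone_mid (a point): Loose jade grinding stone, 72 mm wide, 70 mm high, upright; point on its axis 35 mm up. Leave alone.
- incense_mid (a point): Loose brass incense holder, 64 mm wide, 48 mm high; point on its axis 24 mm up. Leave alone.
- pan_mid (a point): Loose copper pan, 124 mm wide, 35 mm high, with a rattan handle reaching 179 mm from the pan's axis along its x; point on its axis 18 mm up. Leave alone.
Mind the look-alikes: they are no part of the job. Leave any pink look-alike of the part that bears bar_mid alone.

How it is judged:
On the way:
1. one end of the bar is up through the hatch, above the cabinet's top, while the other is still below the roof (((z of bar_end_a in the frame of cabinet above 0.156 m and z of bar_end_b in the frame of cabinet below 0.146 m) or (z of bar_end_b in the frame of cabinet above 0.156 m and z of bar_end_a in the frame of cabinet below 0.146 m))), for 0.1 s.
At the end, for the whole second after the job is handed in: The bar is held in the fingers over the hatch (its centre within 90 mm of the cabinet's centre, seen from above), both ends at least 48 mm and its centre at most 200 mm above the cabinet's top, level lengthwise within 0.2 rad, at rest, touching the cabinet nowhere (z of each of bar_end_a, bar_end_b in the frame of cabinet above 0.2 m and z of bar_mid in the frame of cabinet below 0.352 m and horizontal distance between bar_mid and cabinet below 0.09 m and angle between bar_mid's own y axis and vertical between 1.37 and 1.77 rad and contact force between bar and the fingers above 1 N and contact force between bar and cabinet below 0.2 N and linear speed of bar below 0.03 m/s and angular speed of bar below 0.3 rad/s); the arm keeps its last pose, push and grip.
It fails at once if the dish is shifted by more than 20 mm (distance of dish_mid from where it was at the start of the episode above 0.02 m).
It fails at once if the grinding stone is shifted by more than 20 mm (distance of stone_mid from where it was at the start of the episode above 0.02 m).
It fails at once if the incense holder is shifted by more than 20 mm (distance of incense_mid from where it was at the start of the episode above 0.02 m).
It fails at once if the pan is shifted by more than 20 mm (distance of pan_mid from where it was at the start of the episode above 0.02 m).
It fails at once if the bar is wedged against the cabinet with more than 25 N (contact force between bar and cabinet above 25 N).
It also fails if it takes over 40 s, if anything falls off the work surface, if the arm or the gripper's body presses on something with over 40 N, if the wrist force passes 120 N, or if a joint passes its speed limit or range.

## Robot

A 6-joint arm with a two-finger parallel gripper is mounted at the origin on the work surface. World frame = base frame: x ahead of the robot, y to its left, z up, the work surface at z = 0. Lengths are in m, angles in rad, forces in N, time in s.
With the tool pointing down it reaches from about 0.325 to 0.9 m from the base axis. Payload 6.1 kg.
Tool frame: the origin (TCP) lies at the very end of the fingers, on their centre line; the grasp point (between the pads) lies 19 mm behind it (manip.tcp_to_grasp is the distance from the TCP to the grasp point, in m); x points along the fingers, y is the direction in which the jaws open and shut, and the axes are right-handed (so a half turn about x gives the same grasp; the last joint's range is limited). The gripper opens to 87 mm and grips with 3 to 60 N. Pads are 19 mm wide; open, the fingers measure 117 mm over their backs; the gripper's body (75 mm by 190 mm) begins 51 mm behind the grasp point.
Start: joints at [1.192, 0.22, 1.526, -0, 1.395, -0.126], TCP at [0.156, 0.605, 0.223] pointing down, gripper open.
Joint ranges: [-2.98, 2.98], [-0.91, 2.08], [0.09, 2.57], [-1.24, 4.39], [0.2, 2.65], [-2.68, 2.68]. Speed limits (rad/s): [2.57, 2.57, 3.01, 3.14, 3.14, 3.14].

## Interface

Orientations are given as a rotation vector (axis times angle).
In Python, from cell import manip gives the robot as it stands.
- The arm moves only by the tool arm_command, never from a script. Its argument "series" is a list of rows, each an object of numbers: "x", "y", "z": the shift along the tool's x, y, z normalised to -1 to 1, where 1 is 4 cm; "rx", "ry", "rz": the turn, a rotation vector about the tool's x, y, z normalised to -1 to 1, where 1 is 0.15 rad; "grip": the opening, from 0 (shut) to 1 (fully open). A call has 1 to 10 rows; each row shifts and turns the commanded pose from where the row before left it, along the tool's axes as they then stand; what a row does not reach is not made up. A row lasts 1/10 s, in which the tool goes at most 50 mm and 8.59 degrees, less where a joint would pass 70% of its speed; a pose out of reach is approached as far as the arm can. A call with a number of a shift or a turn outside -1 to 1 is refused whole. A call with a gripper value outside its range is refused whole. The fingers move at their own pace and stop on an object; the grip force is fixed at half the most. Time passes only in rows, so rows that do not move let the fingers close. It gives the time, the measured TCP pose, the force and the opening at its end, in the units of the state.
- manip.state(): the state, without advancing time (a new reading comes with each control period).
- manip.grab_frame(name): name is "scene" or "top"; returns (picture, depth): 420x560x3 uint8, red, green, blue; 420x560 float32, m along the optical axis (not along the pixel's ray), 0 where there is no reading.
- manip.camera_info(name): a dict with "K" (3x3 intrinsics, pixels), "dist_coeffs" ([k1, k2, p1, p2, k3] as OpenCV has them; the pictures are not rectified), "R" (3x3) and "t" (3): a world point X has camera coordinates R X + t. Camera axes: x right, y down, z forward; pixel columns grow to the right and rows downward; lengths in m; the calibration is good to about 2 mm. A picture is of the moment at which its call begins. camera_info takes no time and is no camera call.
- manip.sign_off(): hands the job in, once; it reports no verdict.
The state is a dict: "clock": time; "qpos": joint angles; "qvel": joint speeds; "effort": joint torques, N m; "tcp_pos": TCP position; "orientation": TCP orientation; "ft_force": force on the tool from outside, world axes, zero at the start; "wrist_torque": the same for the moment, N m; "gripper_width": opening from 0.0 (shut) to 1.0 (fully open).
Only numpy, scipy, OpenCV 4.12 (cv2) and the standard library are available. Lean on these libraries where they do the work, as an engineer would, in place of code of your own. Each camera call takes 0.05 s, during which the arm holds its last target.

## Working session

There is one attempt and no reset: what is moved stays moved. The work goes in short steps, Python scripts to look and compute and a tool call to move; the robot and the scene stay as the last step left them, time stands still between calls to the robot, and variables do not carry over. Pictures are saved under pics/ and viewed, and the job is handed in when it is done.

Besides the shell and the picture viewer there is one more tool, called as name([rows], argument=value, ...), one row to a line, values as JSON. arm_command: Moves the arm, as the interface text tells. Scaled input: -1 to 1 covers 4 cm each way for a shift and 0.15 rad each way for a turn. Its arguments: {"type":"object","properties":{"series":{"type":"array","items":{"type":"object","properties":{"x":{"type":"number"},"y":{"type":"number"},"z":{"type":"number"},"rx":{"type":"number"},"ry":{"type":"number"},"rz":{"type":"number"},"grip":{"type":"number"}}}}},"required":["series"]}

```bash
mkdir -p pics; ls; python3 - <<'E'
from cell import manip
import cv2,numpy as np
print(manip.state())
for n in("scene","top"):
    p,d=manip.grab_frame(n); np.savez(f"pics/{n}0.npz",p=p,d=d)
    cv2.imwrite(f"pics/{n}0.png",p[:,:,::-1]); print(n,manip.camera_info(n))
E
```

```text
pics
{'clock': 0.0, 'qpos': array([ 1.19188553e+00,  2.21224351e-01,  1.52764846e+00, -2.20416843e-05,
        1.39469686e+00, -1.26108219e-01]), 'qvel': array([ 0.00108909,  0.00114121, -0.0012682 , -0.00018333, -0.00194828,
        0.00210733]), 'effort': array([ 8.40051689e-04, -4.94626558e+01, -3.87369454e+01,  6.99275360e-02,
        5.72749169e-02, -1.40474722e-04]), 'tcp_pos': array([0.15610157, 0.60453167, 0.2214186 ]), 'orientation': array([ 0.19695379,  1.56214354, -0.19997611]), 'ft_force': array([ 0.08530122, -0.26494073, -0.45401735]), 'wrist_torque': array([ 0.00791595,  0.01549411, -0.04151187]), 'gripper_width': 0.9989817743685337}
scene {'K': array([[409.63581928,   0.        , 280.06476849],
       [  0.        , 409.63581928, 213.58232537],
       [  0.        ,   0.        ,   1.        ]]), 'dist_coeffs': array([-0.08632611,  0.        ,  0.        ,  0.        ,  0.        ]), 'R': array([[-0.78110263,  0.62418112, -0.01663182],
       [ 0.35920995,  0.42741048, -0.82963154],
       [-0.51073173, -0.65400169, -0.55806351]]), 't': array([ 0.40074836, -0.03502024,  1.52109217])}
top {'K': array([[386.83220612,   0.        , 276.85755116],
       [  0.        , 386.83220612, 211.58183308],
       [  0.        ,   0.        ,   1.        ]]), 'dist_coeffs': array([0.00038178, 0.        , 0.        , 0.        , 0.        ]), 'R': array([[ 0.01143983, -0.99992804, -0.0036123 ],
       [-0.99759126, -0.01116577, -0.06846169],
       [ 0.06841643,  0.00438679, -0.99764721]]), 't': array([-0.05822872,  0.48086318,  1.16489428])}
```

View pics/scene0.png

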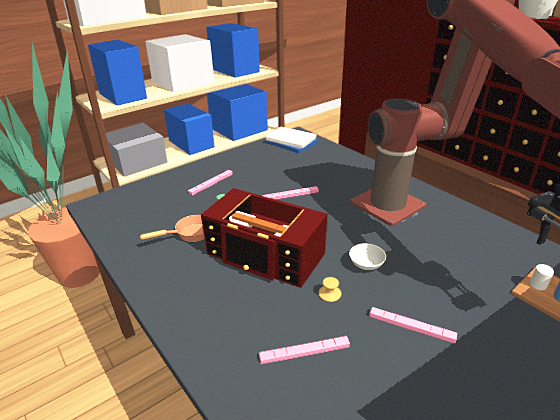

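View pics/top0.png

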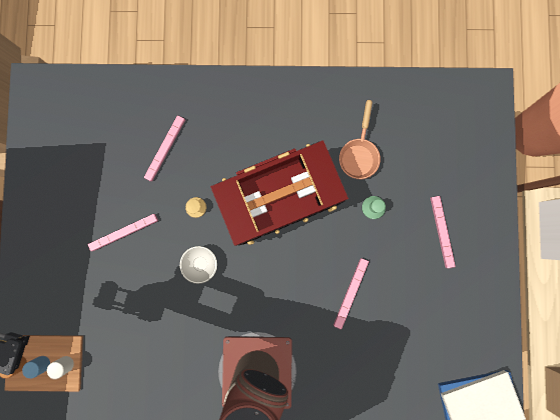

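The scene view shows the cabinet at about (265,235). In the top view its centre is near (280,193), with the amber bar running from (248,206) to (314,180). The pan is at (360,158), stone (374,207), incense holder (196,207) and dish (199,265). Next I'll measure them by depth.

```bash
cat > h.py <<'E'
import numpy as np,cv2
from cell import manip
def cloud(name,p,d):
    c=manip.camera_info(name);h,w=d.shape
    u,v=np.meshgrid(np.arange(w),np.arange(h))
    q=cv2.undistortPoints(np.stack([u,v],-1).reshape(-1,1,2).astype(float),c["K"],c["dist_coeffs"]).reshape(h,w,2)
    X=np.concatenate([q*d[...,None],d[...,None]],-1)
    return (X-c["t"])@c["R"]
E
python3 - <<'E'
from h import *
f=np.load("pics/top0.npz");p,d=f['p'],f['d'];W=cloud("top",p,d)
roi=np.zeros(d.shape,bool);roi[135:250,205:355]=1
m=roi&(abs(W[...,2]-.152)<.006)
print(m.sum(),np.median(W[...,2][m]), 'table z',np.median(W[300:330,200:300,2]))
r=cv2.minAreaRect(W[m][:,:2].astype(np.float32));print(r)
big=cv2.resize(p[130:255,200:400],None,fx=4,fy=4,interpolation=cv2.INTER_CUBIC);cv2.imwrite("pics/crop0.png",big[:,:,::-1])
hsv=cv2.cvtColor(p,cv2.COLOR_RGB2HSV)
for (u,v) in [(280,193),(255,203),(305,184),(270,197),(290,189)]: print((u,v),hsv[v,u],p[v,u],W[v,u])
b=roi&(hsv[...,0]>7)&(hsv[...,0]<15)&(hsv[...,1]>150)&(hsv[...,2]>120)&(abs(W[...,2]-.121)<.008)
print(b.sum(),cv2.minAreaRect(W[b][:,:2].astype(np.float32)),np.median(W[b],0))
for n,(u,v) in dict(dish=(199,265),stone=(374,207),inc=(196,207),pan=(360,158)).items():
    print(n,W[v,u])
s=np.load("pics/scene0.npz");Ws=cloud("scene",s['p'],s['d'])
m=np.zeros(s['d'].shape,bool);m[180:290,195:335]=1
m&=abs(Ws[...,2]-.152)<.005
print('scene cab',cv2.minAreaRect(Ws[m][:,:2].astype(np.float32)),np.median(Ws[m],0))
E
```

```text
4244 0.15233788716923324 table z 0.0003634719406064838
((0.5301262140274048, -0.05504298210144043), (0.18439412117004395, 0.3332248032093048), 23.145496368408203)
(280, 193) [ 13 146 217] [217 147  93] [ 0.52656403 -0.06142529  0.11966918]
(255, 203) [ 13 154 159] [159 103  63] [0.49754543 0.00790913 0.12171691]
(305, 184) [ 13 147 217] [217 147  92] [ 0.55267434 -0.13112197  0.11961666]
(270, 197) [ 13 146 217] [217 148  93] [ 0.51487484 -0.03364637  0.12103276]
(290, 189) [ 13 147 217] [217 148  92] [ 0.53806717 -0.08925687  0.12010146]
159 ((0.5265340209007263, -0.05979114770889282), (0.02342880703508854, 0.18634653091430664), 23.0302734375) [ 0.51596118 -0.04209173  0.12102419]
dish [0.31602473 0.18318438 0.00577843]
stone [ 0.49461904 -0.33671171  0.06696433]
inc [0.49048069 0.18838527 0.04565453]
pan [ 0.6517449  -0.30894704  0.00714697]
scene cab ((0.5283299684524536, -0.05774737894535065), (0.18790066242218018, 0.33675241470336914), 23.229326248168945) [ 0.52836887 -0.01289746  0.1532431 ]
```

View pics/crop0.png

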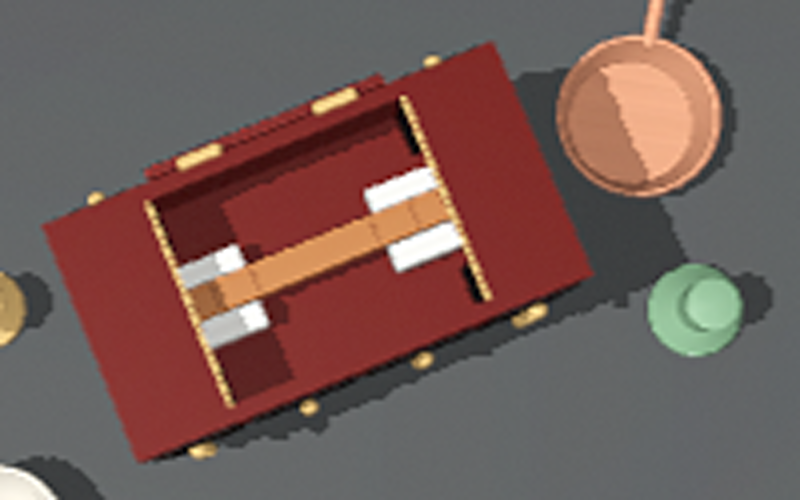

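```bash
cat >> h.py <<'E'
from scipy.spatial.transform import Rotation as Ro
T=np.radians(23.1); CX=np.array([np.cos(T),np.sin(T),0]);CY=np.array([-np.sin(T),np.cos(T),0]);C0=np.array([.526,-.058,0])
def rep(yc=None,zc=None,th=None,xc=0,sgn=None,grasp=True):
    s=manip.state();R=Ro.from_rotvec(s['orientation']);M=R.as_matrix()
    g=s['tcp_pos']-.019*M[:,0]
    l=g-C0
    tilt=np.arcsin(np.clip(-M[:,0]@CY,-1,1))
    print('t',s['clock'].round(2) if hasattr(s['clock'],'round') else s['clock'],'tcp',s['tcp_pos'].round(4),'grasp cab xyz',np.round([l@CX,l@CY,g[2]],4),'tilt to +y',round(tilt,3),'w',round(s['gripper_width'],3),'F',s['ft_force'].round(1),'q',s['qpos'].round(2))
    print('tool axes in cab:\n',np.round(np.stack([CX,CY,[0,0,1]])@M,3))
    if yc is not None:
        # target: approach axis leans; th>0 body leans to +y
        sg=sgn or (1 if M[:,1]@CX>0 else -1)
        xt=-(np.sin(th)*CY+np.cos(th)*np.array([0,0,1])); yt=sg*CX; Mt=np.stack([xt,yt,np.cross(xt,yt)],1)
        gt=C0+xc*CX+yc*CY+np.array([0,0,zc]); pt=gt+.019*xt
        rv=(R.inv()*Ro.from_matrix(Mt)).as_rotvec()
        d=pt-s['tcp_pos']
        print('turn/0.15:',(rv/.15).round(2),' shift/40mm in current tool:',(M.T@d/.04).round(2),' in target tool:',(Mt.T@d/.04).round(2))
E
python3 -c "
from h import *
rep(0,.23,0)
rep(0,.23,0,sgn=-1)"
```

```text
t 0.1 tcp [0.1561 0.6046 0.2215] grasp cab xyz [-0.0802  0.7546  0.2405] tilt to +y 0.001 w 1.002 F [-0.1  0.1 -0.9] q [ 1.19  0.22  1.53  0.    1.39 -0.13]
tool axes in cab:
 [[-0.001  0.61   0.792]
 [-0.001  0.792 -0.61 ]
 [-1.    -0.002 -0.   ]]
turn/0.15: [6.1  0.   0.01]  shift/40mm in current tool: [  0.28 -13.73  13.1 ]  in target tool: [ 0.26  2.01 18.86]
t 0.1 tcp [0.1561 0.6046 0.2215] grasp cab xyz [-0.0802  0.7546  0.2405] tilt to +y 0.001 w 1.002 F [-0.1  0.1 -0.9] q [ 1.19  0.22  1.53  0.    1.39 -0.13]
tool axes in cab:
 [[-0.001  0.61   0.792]
 [-0.001  0.792 -0.61 ]
 [-1.    -0.002 -0.   ]]
turn/0.15: [-1.485e+01 -1.000e-02  0.000e+00]  shift/40mm in current tool: [  0.28 -13.73  13.1 ]  in target tool: [  0.26  -2.01 -18.86]
```

arm_command([
  {"x": -0.3, "rx": 0.87, "grip": 1},
  {"x": -0.3, "rx": 0.87, "grip": 1},
  {"x": -0.3, "rx": 0.87, "grip": 1},
  {"rx": 0.87, "grip": 1},
  {"rx": 0.87, "grip": 1},
  {"rx": 0.87, "grip": 1},
  {"rx": 0.88, "grip": 1},
  {"grip": 1},
])

```text
validation failed for argument at $.se...
```

```bash
python3 -c "
from h import *
rep(0,.25,0)"
```

```text
t 0.1 tcp [0.1561 0.6046 0.2215] grasp cab xyz [-0.0802  0.7546  0.2405] tilt to +y 0.001 w 1.002 F [-0.1  0.1 -0.9] q [ 1.19  0.22  1.53  0.    1.39 -0.13]
tool axes in cab:
 [[-0.001  0.61   0.792]
 [-0.001  0.792 -0.61 ]
 [-1.    -0.002 -0.   ]]
turn/0.15: [6.1  0.   0.01]  shift/40mm in current tool: [ -0.22 -13.73  13.1 ]  in target tool: [-0.24  2.01 18.86]
```

The call was refused, probably because every row needs every key. I'll send full rows.

arm_command([
  {"x": -0.3, "y": 0, "z": 0, "rx": 0.87, "ry": 0, "rz": 0, "grip": 1},
  {"x": -0.3, "y": 0, "z": 0, "rx": 0.87, "ry": 0, "rz": 0, "grip": 1},
  {"x": -0.3, "y": 0, "z": 0, "rx": 0.87, "ry": 0, "rz": 0, "grip": 1},
  {"x": 0, "y": 0, "z": 0, "rx": 0.87, "ry": 0, "rz": 0, "grip": 1},
  {"x": 0, "y": 0, "z": 0, "rx": 0.87, "ry": 0, "rz": 0, "grip": 1},
  {"x": 0, "y": 0, "z": 0, "rx": 0.87, "ry": 0, "rz": 0, "grip": 1},
  {"x": 0, "y": 0, "z": 0, "rx": 0.88, "ry": 0, "rz": 0, "grip": 1},
  {"x": 0, "y": 0, "z": 0, "rx": 0, "ry": 0, "rz": 0, "grip": 1},
])

```text
clock: 0.9
tcp_pos: [0.1562, 0.6048, 0.2579]
orientation: [0.907, 1.373, -0.909]
ft_force: [0.6, 0.8, 0.2]
gripper_width: 0.997
```

```bash
python3 -c "
from h import *
rep(0,.25,0)"
```

```text
t 0.9 tcp [0.1562 0.6048 0.2579] grasp cab xyz [-0.08    0.7548  0.2769] tilt to +y 0.001 w 0.997 F [0.6 0.8 0.2] q [ 1.19  0.2   1.48 -0.    1.46  0.79]
tool axes in cab:
 [[-0.001  1.    -0.001]
 [-0.001 -0.001 -1.   ]
 [-1.    -0.001  0.001]]
turn/0.15: [-0.01  0.    0.  ]  shift/40mm in current tool: [ 0.69  2.03 18.87]  in target tool: [ 0.67  2.   18.87]
```

arm_command([
  {"x": 0, "y": 0.7, "z": 0.5, "rx": 0, "ry": 0, "rz": 0, "grip": 1},
  {"x": 0, "y": 0.7, "z": 0.9, "rx": 0, "ry": 0, "rz": 0, "grip": 1},
  {"x": 0, "y": 0.6, "z": 0.95, "rx": 0, "ry": 0, "rz": 0, "grip": 1},
  {"x": 0, "y": 0, "z": 0.95, "rx": 0, "ry": 0, "rz": 0, "grip": 1},
  {"x": 0, "y": 0, "z": 0.95, "rx": 0, "ry": 0, "rz": 0, "grip": 1},
  {"x": 0, "y": 0, "z": 0.95, "rx": 0, "ry": 0, "rz": 0, "grip": 1},
  {"x": 0, "y": 0, "z": 0.95, "rx": 0, "ry": 0, "rz": 0, "grip": 1},
  {"x": 0, "y": 0, "z": 0.95, "rx": 0, "ry": 0, "rz": 0, "grip": 1},
  {"x": 0, "y": 0, "z": 0.95, "rx": 0, "ry": 0, "rz": 0, "grip": 1},
  {"x": 0, "y": 0, "z": 0.95, "rx": 0, "ry": 0, "rz": 0, "grip": 1},
])

```text
clock: 1.9
tcp_pos: [0.3713, 0.3039, 0.2584]
orientation: [0.904, 1.375, -0.904]
ft_force: [-0.2, -0.5, -1.0]
gripper_width: 0.997
```

arm_command([
  {"x": 0, "y": 0, "z": 0.95, "rx": 0, "ry": 0, "rz": 0, "grip": 1},
  {"x": 0, "y": 0, "z": 0.95, "rx": 0, "ry": 0, "rz": 0, "grip": 1},
  {"x": 0, "y": 0, "z": 0.95, "rx": 0, "ry": 0, "rz": 0, "grip": 1},
  {"x": 0, "y": 0, "z": 0.95, "rx": 0, "ry": 0, "rz": 0, "grip": 1},
  {"x": 0, "y": 0, "z": 0.95, "rx": 0, "ry": 0, "rz": 0, "grip": 1},
  {"x": 0, "y": 0, "z": 0.95, "rx": 0, "ry": 0, "rz": 0, "grip": 1},
  {"x": 0, "y": 0, "z": 0.95, "rx": 0, "ry": 0, "rz": 0, "grip": 1},
  {"x": 0, "y": 0, "z": 0.95, "rx": 0, "ry": 0, "rz": 0, "grip": 1},
  {"x": 0, "y": 0, "z": 0.95, "rx": 0, "ry": 0, "rz": 0, "grip": 1},
  {"x": 0, "y": 0, "z": 0.7, "rx": 0, "ry": 0, "rz": 0, "grip": 1},
])

```text
clock: 2.9
tcp_pos: [0.5166, -0.0372, 0.2583]
orientation: [0.905, 1.374, -0.906]
ft_force: [0.9, -0.0, -0.2]
gripper_width: 0.998
```

arm_command([
  {"x": 0, "y": 0, "z": 0, "rx": 0, "ry": 0, "rz": 0, "grip": 1},
  {"x": 0, "y": 0, "z": 0, "rx": 0, "ry": 0, "rz": 0, "grip": 1},
])

```text
clock: 3.1
tcp_pos: [0.5159, -0.0353, 0.2581]
orientation: [0.907, 1.375, -0.907]
ft_force: [-0.5, 0.2, -0.1]
gripper_width: 0.998
```

```bash
python3 -c "
from h import *
rep(0,.25,0)
p,d=manip.grab_frame('scene');cv2.imwrite('pics/s1.png',cv2.resize(p[130:330,150:400],None,fx=3,fy=3)[:,:,::-1])
np.savez('pics/s1.npz',p=p,d=d)
p,d=manip.grab_frame('top');cv2.imwrite('pics/t1.png',cv2.resize(p[100:280,180:400],None,fx=3,fy=3)[:,:,::-1])
"
```

```text
t 3.1 tcp [ 0.5159 -0.0353  0.2581] grasp cab xyz [-0.0003  0.0248  0.2771] tilt to +y -0.001 w 0.998 F [-0.5  0.2 -0.1] q [-0.22 -0.06  1.76  0.    1.45 -0.63]
tool axes in cab:
 [[-0.001  1.     0.001]
 [ 0.001  0.001 -1.   ]
 [-1.    -0.001 -0.001]]
turn/0.15: [ 0.01 -0.01  0.01]  shift/40mm in current tool: [0.68 0.01 0.62]  in target tool: [0.68 0.01 0.62]
```

arm_command([
  {"x": 0.3, "y": 0, "z": 0.4, "rx": 0, "ry": 0, "rz": 0, "grip": 1},
  {"x": 0.6, "y": 0, "z": 0.22, "rx": 0, "ry": 0, "rz": 0, "grip": 1},
  {"x": 0.6, "y": 0, "z": 0, "rx": 0, "ry": 0, "rz": 0, "grip": 1},
  {"x": 0.5, "y": 0, "z": 0, "rx": 0, "ry": 0, "rz": 0, "grip": 1},
  {"x": 0, "y": 0, "z": 0, "rx": 0, "ry": 0, "rz": 0, "grip": 1},
  {"x": 0, "y": 0, "z": 0, "rx": 0, "ry": 0, "rz": 0, "grip": 1},
])

```text
clock: 3.8
tcp_pos: [0.5257, -0.0576, 0.1783]
orientation: [0.906, 1.375, -0.907]
ft_force: [0.2, -0.4, 0.7]
gripper_width: 1.002
```

```bash
python3 -c "
from h import *
rep(0,.113,0)
p,d=manip.grab_frame('scene');cv2.imwrite('pics/s2.png',cv2.resize(p[130:330,150:400],None,fx=3,fy=3)[:,:,::-1])
"
```

```text
t 3.8 tcp [ 0.5257 -0.0576  0.1783] grasp cab xyz [-1.000e-04  5.000e-04  1.973e-01] tilt to +y -0.001 w 1.002 F [ 0.2 -0.4  0.7] q [-0.26  0.03  1.82 -0.    1.29 -0.66]
tool axes in cab:
 [[-0.001  1.     0.001]
 [ 0.001  0.001 -1.   ]
 [-1.    -0.001 -0.001]]
turn/0.15: [ 0.01 -0.    0.01]  shift/40mm in current tool: [2.11 0.   0.01]  in target tool: [2.11 0.   0.01]
```

View pics/s2.png

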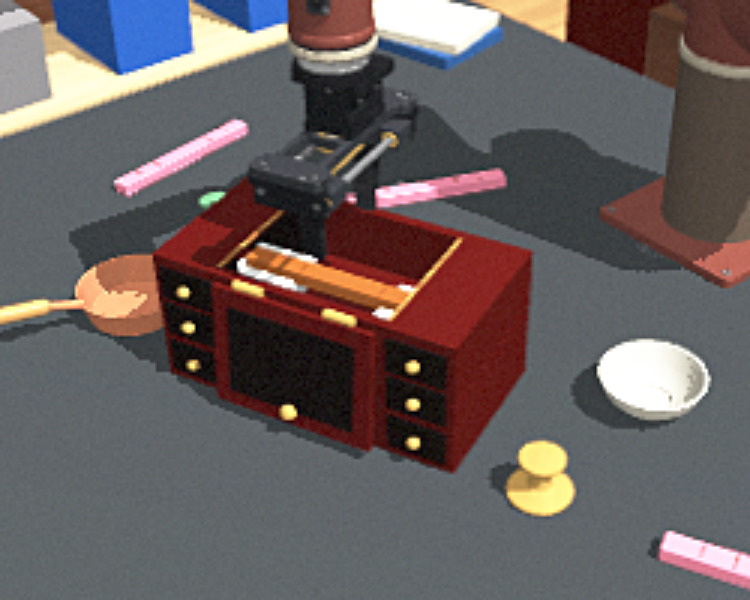

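The gripper sits over the hatch at about (320,200), with its fingers either side of the bar. I'll descend to just above the grasp depth.

arm_command([
  {"x": 0.5, "y": 0, "z": 0, "rx": 0, "ry": 0, "rz": 0, "grip": 1},
  {"x": 0.5, "y": 0, "z": 0, "rx": 0, "ry": 0, "rz": 0, "grip": 1},
  {"x": 0.5, "y": 0, "z": 0, "rx": 0, "ry": 0, "rz": 0, "grip": 1},
  {"x": 0.4, "y": 0, "z": 0, "rx": 0, "ry": 0, "rz": 0, "grip": 1},
  {"x": 0.15, "y": 0, "z": 0, "rx": 0, "ry": 0, "rz": 0, "grip": 1},
  {"x": 0, "y": 0, "z": 0, "rx": 0, "ry": 0, "rz": 0, "grip": 1},
  {"x": 0, "y": 0, "z": 0, "rx": 0, "ry": 0, "rz": 0, "grip": 1},
])

```text
clock: 4.55
tcp_pos: [0.527, -0.058, 0.098]
orientation: [0.908, 1.371, -0.906]
ft_force: [-0.7, 0.3, -0.0]
gripper_width: 1.0
```

```bash
python3 -c "
from h import *
rep(0,.113,0)
p,d=manip.grab_frame('top');cv2.imwrite('pics/t2.png',cv2.resize(p[100:280,180:400],None,fx=3,fy=3)[:,:,::-1])
"
```

```text
t 4.55 tcp [ 0.527 -0.058  0.098] grasp cab xyz [ 0.0008 -0.0004  0.117 ] tilt to +y 0.001 w 1.0 F [-0.7  0.3 -0. ] q [-0.26  0.12  1.89 -0.    1.13 -0.66]
tool axes in cab:
 [[ 0.002  1.     0.   ]
 [-0.001  0.    -1.   ]
 [-1.     0.002  0.001]]
turn/0.15: [ 0.    0.01 -0.01]  shift/40mm in current tool: [ 0.1  -0.02 -0.01]  in target tool: [ 0.1  -0.02 -0.01]
```

View pics/t2.png

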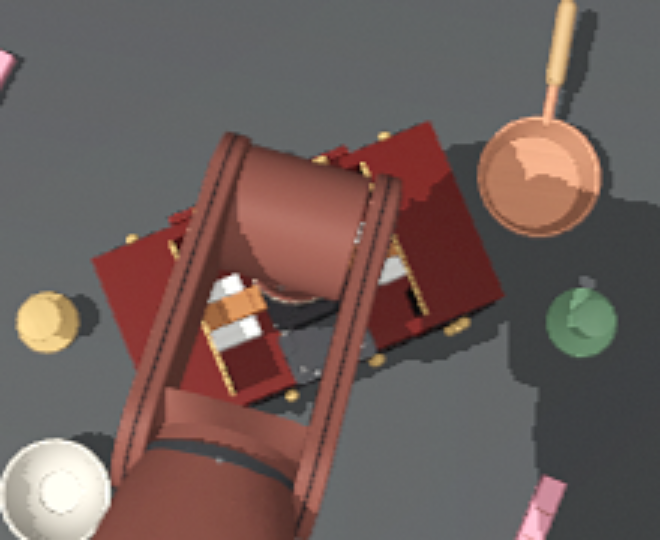

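The top view is mostly hidden by the arm, but the bar's +y end still sits in its mould at (235,305), so nothing has moved. I'll close the gripper.

arm_command([
  {"x": 0.08, "y": 0, "z": 0, "rx": 0, "ry": 0, "rz": 0, "grip": 1},
  {"x": 0, "y": 0, "z": 0, "rx": 0, "ry": 0, "rz": 0, "grip": 0.5},
  {"x": 0, "y": 0, "z": 0, "rx": 0, "ry": 0, "rz": 0, "grip": 0.4},
  {"x": 0, "y": 0, "z": 0, "rx": 0, "ry": 0, "rz": 0, "grip": 0.35},
  {"x": 0, "y": 0, "z": 0, "rx": 0, "ry": 0, "rz": 0, "grip": 0.2},
  {"x": 0, "y": 0, "z": 0, "rx": 0, "ry": 0, "rz": 0, "grip": 0},
  {"x": 0, "y": 0, "z": 0, "rx": 0, "ry": 0, "rz": 0, "grip": 0},
  {"x": 0, "y": 0, "z": 0, "rx": 0, "ry": 0, "rz": 0, "grip": 0},
  {"x": 0, "y": 0, "z": 0, "rx": 0, "ry": 0, "rz": 0, "grip": 0},
])

```text
clock: 5.5
tcp_pos: [0.5259, -0.0578, 0.0933]
orientation: [0.907, 1.373, -0.907]
ft_force: [0.5, 0.6, -0.3]
gripper_width: 0.351
```

```bash
python3 -c "
from h import *
rep(0,.13,0)
"
```

```text
t 5.5 tcp [ 0.5259 -0.0578  0.0933] grasp cab xyz [-0.      0.0002  0.1123] tilt to +y -0.0 w 0.351 F [ 0.5  0.6 -0.3] q [-0.26  0.13  1.89 -0.    1.13 -0.66]
tool axes in cab:
 [[-0.  1. -0.]
 [ 0. -0. -1.]
 [-1. -0. -0.]]
turn/0.15: [-0. -0.  0.]  shift/40mm in current tool: [-0.44  0.    0.  ]  in target tool: [-0.44  0.    0.  ]
```

arm_command([
  {"x": 0, "y": 0, "z": 0, "rx": 0, "ry": 0, "rz": 0, "grip": 0},
  {"x": 0, "y": 0, "z": 0, "rx": 0, "ry": 0, "rz": 0, "grip": 0},
  {"x": 0, "y": 0, "z": 0, "rx": 0, "ry": 0, "rz": 0, "grip": 0},
  {"x": 0, "y": 0, "z": 0, "rx": 0, "ry": 0, "rz": 0, "grip": 0},
])

```text
clock: 5.9
tcp_pos: [0.5259, -0.0578, 0.0933]
orientation: [0.907, 1.373, -0.907]
ft_force: [0.2, 0.1, 0.5]
gripper_width: 0.271
```

The opening is 23.6 mm, which matches the bar's 24 mm width. Lifting about 15 mm.

arm_command([
  {"x": -0.1, "y": 0, "z": 0, "rx": 0, "ry": 0, "rz": 0, "grip": 0},
  {"x": -0.1, "y": 0, "z": 0, "rx": 0, "ry": 0, "rz": 0, "grip": 0},
  {"x": -0.1, "y": 0, "z": 0, "rx": 0, "ry": 0, "rz": 0, "grip": 0},
  {"x": -0.1, "y": 0, "z": 0, "rx": 0, "ry": 0, "rz": 0, "grip": 0},
  {"x": 0, "y": 0, "z": 0, "rx": 0, "ry": 0, "rz": 0, "grip": 0},
  {"x": 0, "y": 0, "z": 0, "rx": 0, "ry": 0, "rz": 0, "grip": 0},
  {"x": 0, "y": 0, "z": 0, "rx": 0, "ry": 0, "rz": 0, "grip": 0},
])

```text
clock: 6.6
tcp_pos: [0.5258, -0.0578, 0.1092]
orientation: [0.907, 1.374, -0.908]
ft_force: [0.9, 0.1, -1.1]
gripper_width: 0.273
```

```bash
python3 -c "
from h import *
rep(.04,.128,0)
p,d=manip.grab_frame('scene');cv2.imwrite('pics/s3.png',cv2.resize(p[130:330,150:400],None,fx=3,fy=3)[:,:,::-1])
"
```

```text
t 6.6 tcp [ 0.5258 -0.0578  0.1092] grasp cab xyz [-1.000e-04  3.000e-04  1.282e-01] tilt to +y -0.0 w 0.273 F [ 0.9  0.1 -1.1] q [-0.26  0.1   1.88 -0.    1.16 -0.66]
tool axes in cab:
 [[-0.  1. -0.]
 [ 0. -0. -1.]
 [-1. -0. -0.]]
turn/0.15: [-0. -0.  0.]  shift/40mm in current tool: [ 0.    0.   -0.99]  in target tool: [ 0.    0.   -0.99]
```

View pics/s3.png

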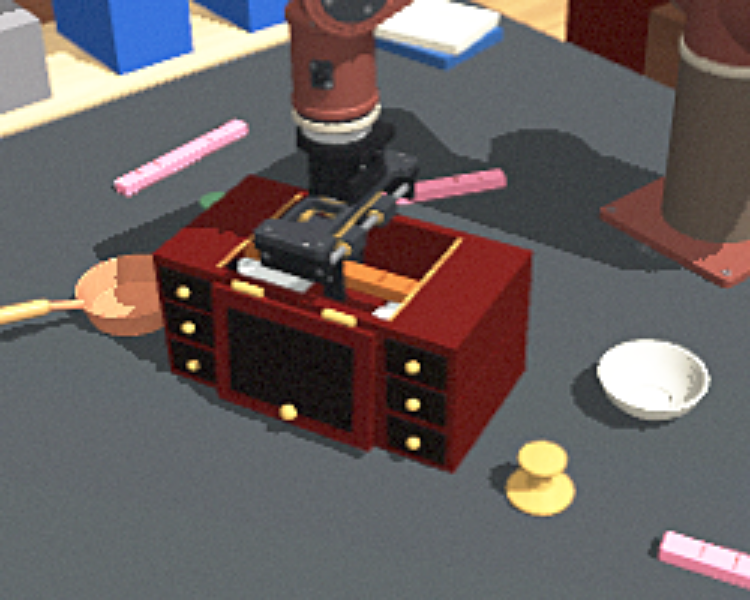

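The bar has lifted cleanly, with its amber top at (380,280) now above the mould, and the force reads −1.1 N, its weight. Next I'll slide it into the +y pocket, checking the tilt path numerically first.

arm_command([
  {"x": 0, "y": 0, "z": -0.15, "rx": 0, "ry": 0, "rz": 0, "grip": 0},
  {"x": 0, "y": 0, "z": -0.2, "rx": 0, "ry": 0, "rz": 0, "grip": 0},
  {"x": 0, "y": 0, "z": -0.2, "rx": 0, "ry": 0, "rz": 0, "grip": 0},
  {"x": 0, "y": 0, "z": -0.2, "rx": 0, "ry": 0, "rz": 0, "grip": 0},
  {"x": 0, "y": 0, "z": -0.15, "rx": 0, "ry": 0, "rz": 0, "grip": 0},
  {"x": 0, "y": 0, "z": 0, "rx": 0, "ry": 0, "rz": 0, "grip": 0},
  {"x": 0, "y": 0, "z": 0, "rx": 0, "ry": 0, "rz": 0, "grip": 0},
])

```text
clock: 7.35
tcp_pos: [0.5119, -0.0245, 0.1095]
orientation: [0.907, 1.373, -0.907]
ft_force: [-0.1, 0.4, -1.5]
gripper_width: 0.276
```

```bash
cat > plan.py <<'E'
from h import *
def clear(yc,zc,th):
    u=np.array([np.cos(th),-np.sin(th)]);n=np.array([np.sin(th),np.cos(th)]);c=np.array([yc,zc])
    def sd(P): # signed distance point to bar rectangle
        q=np.abs([(P-c)@u,(P-c)@n])-[.11,.008];return np.linalg.norm(np.maximum(q,0))+min(q.max(),0)
    obs=[]
    for s in(1,-1):
        obs+= [(s*y,z) for y in np.arange(.0925,.1545,.003) for z in(.148,.152)]
        obs+= [(s*y,.111) for y in np.arange(.05,.1181,.004)]
        obs+= [(s*.1545,z) for z in np.arange(.085,.15,.004)]
        obs+= [(s*y,.085) for y in np.arange(.118,.155,.004)]
    b=min(sd(np.array(o)) for o in obs)
    body=min((c+.051*n+t*u)[1] for t in(-.0375,.0375))-.152
    return b,body
def rows(path):
    pr=None
    for yc,zc,th in path:
        xt=np.array([-np.sin(th),-np.cos(th)]);zt=np.array([-np.cos(th),np.sin(th)])
        P=np.array([yc,zc])+.019*xt
        b,bo=clear(yc,zc,th);A=np.array([yc,zc])
        line=f'{yc:.4f} {zc:.4f} {th:.3f} bar clr {b*1e3:.1f} body {bo*1e3:.0f} a_z {zc+.11*np.sin(th):.3f} b_z {zc-.11*np.sin(th):.3f}'
        if pr is not None:
            d=P-pr[0];line+=f'  x {d@pr[1]/.04:.2f} z {d@pr[2]/.04:.2f} ry {-(th-pr[3])/.15:.2f}'
        print(line);pr=(P,xt,zt,th)
E
python3 - <<'E'
from plan import *
rep(.038,.128,0)
s=np.linspace(0,1,9)
for zf in(.147,.150,.153):
  print();rows([(.037,.128+(zf-.128)*k,.3*k) for k in s])
E
```

```text
t 7.35 tcp [ 0.5119 -0.0245  0.1095] grasp cab xyz [1.000e-04 3.630e-02 1.285e-01] tilt to +y 0.0 w 0.276 F [-0.1  0.4 -1.5] q [-0.2   0.06  1.92 -0.    1.15 -0.61]
tool axes in cab:
 [[ 0.  1.  0.]
 [-0.  0. -1.]
 [-1.  0.  0.]]
turn/0.15: [ 0.  0. -0.]  shift/40mm in current tool: [ 0.01 -0.   -0.04]  in target tool: [ 0.01 -0.   -0.04]

0.0370 0.1280 0.000 bar clr 7.5 body 27 a_z 0.128 b_z 0.128
0.0370 0.1304 0.037 bar clr 7.3 body 28 a_z 0.134 b_z 0.126  x -0.06 z 0.02 ry -0.25
0.0370 0.1328 0.075 bar clr 7.2 body 29 a_z 0.141 b_z 0.125  x -0.06 z 0.02 ry -0.25
0.0370 0.1351 0.112 bar clr 6.9 body 30 a_z 0.147 b_z 0.123  x -0.06 z 0.02 ry -0.25
0.0370 0.1375 0.150 bar clr 6.1 body 30 a_z 0.154 b_z 0.121  x -0.06 z 0.02 ry -0.25
0.0370 0.1399 0.188 bar clr 5.3 body 31 a_z 0.160 b_z 0.119  x -0.06 z 0.03 ry -0.25
0.0370 0.1422 0.225 bar clr 4.4 body 32 a_z 0.167 b_z 0.118  x -0.06 z 0.03 ry -0.25
0.0370 0.1446 0.263 bar clr 3.5 body 32 a_z 0.173 b_z 0.116  x -0.06 z 0.03 ry -0.25
0.0370 0.1470 0.300 bar clr 2.5 body 33 a_z 0.180 b_z 0.114  x -0.06 z 0.03 ry -0.25

0.0370 0.1280 0.0
[... 763 characters left out ...]
 a_z 0.128 b_z 0.128
0.0370 0.1311 0.037 bar clr 7.3 body 29 a_z 0.135 b_z 0.127  x -0.08 z 0.02 ry -0.25
0.0370 0.1343 0.075 bar clr 7.3 body 30 a_z 0.142 b_z 0.126  x -0.08 z 0.02 ry -0.25
0.0370 0.1374 0.112 bar clr 7.3 body 32 a_z 0.150 b_z 0.125  x -0.08 z 0.02 ry -0.25
0.0370 0.1405 0.150 bar clr 7.6 body 33 a_z 0.157 b_z 0.124  x -0.08 z 0.03 ry -0.25
0.0370 0.1436 0.188 bar clr 6.6 body 35 a_z 0.164 b_z 0.123  x -0.08 z 0.03 ry -0.25
0.0370 0.1467 0.225 bar clr 5.6 body 36 a_z 0.171 b_z 0.122  x -0.08 z 0.03 ry -0.25
0.0370 0.1499 0.263 bar clr 4.6 body 37 a_z 0.178 b_z 0.121  x -0.08 z 0.04 ry -0.25
0.0370 0.1530 0.300 bar clr 3.6 body 39 a_z 0.186 b_z 0.120  x -0.08 z 0.04 ry -0.25
```

arm_command([
  {"x": -0.07, "y": 0, "z": 0.02, "rx": 0, "ry": -0.25, "rz": 0, "grip": 0},
  {"x": -0.07, "y": 0, "z": 0.02, "rx": 0, "ry": -0.25, "rz": 0, "grip": 0},
  {"x": -0.07, "y": 0, "z": 0.02, "rx": 0, "ry": -0.25, "rz": 0, "grip": 0},
  {"x": -0.07, "y": 0, "z": 0.03, "rx": 0, "ry": -0.25, "rz": 0, "grip": 0},
  {"x": 0, "y": 0, "z": 0, "rx": 0, "ry": 0, "rz": 0, "grip": 0},
  {"x": 0, "y": 0, "z": 0, "rx": 0, "ry": 0, "rz": 0, "grip": 0},
  {"x": 0, "y": 0, "z": 0, "rx": 0, "ry": 0, "rz": 0, "grip": 0},
])

```text
clock: 8.05
tcp_pos: [0.5131, -0.0277, 0.1207]
orientation: [0.823, 1.245, -0.956]
ft_force: [-0.2, -0.5, -1.5]
gripper_width: 0.273
```

```bash
python3 - <<'E'
from plan import *
rep(.037,.1485,.263)
p,d=manip.grab_frame('scene');cv2.imwrite('pics/s4.png',cv2.resize(p[130:330,150:400],None,fx=3,fy=3)[:,:,::-1])
E
```

```text
t 8.05 tcp [ 0.5131 -0.0277  0.1207] grasp cab xyz [0.     0.0358 0.1395] tilt to +y 0.149 w 0.273 F [-0.2 -0.5 -1.5] q [-0.12  0.01  1.96 -0.15  1.1  -0.46]
tool axes in cab:
 [[-0.     1.    -0.001]
 [-0.149 -0.001 -0.989]
 [-0.989 -0.     0.149]]
turn/0.15: [-0.   -0.76  0.  ]  shift/40mm in current tool: [-0.23  0.    0.06]  in target tool: [-0.22  0.    0.08]
```

View pics/s4.png

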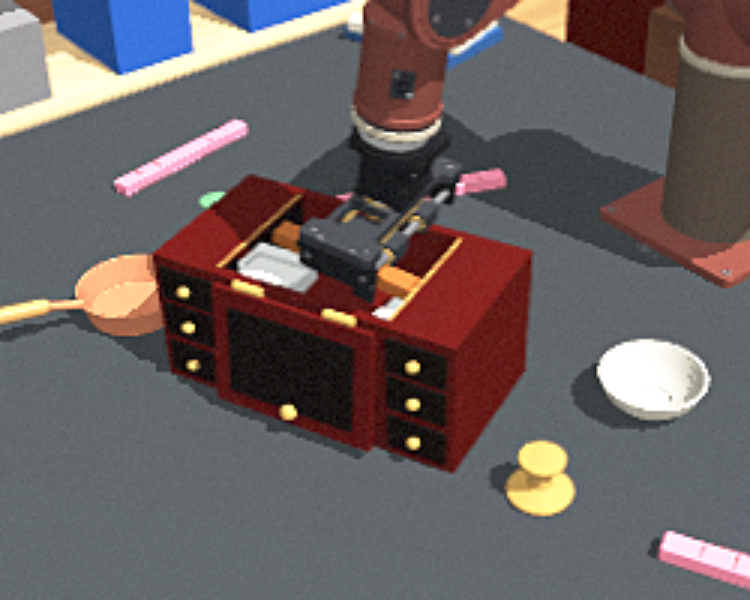

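The bar tilts with the gripper: its −y end at (288,235) has come up and the far end points under the +y roof. Only the weight shows in the force. Continuing.

arm_command([
  {"x": -0.07, "y": 0, "z": 0.02, "rx": 0, "ry": -0.25, "rz": 0, "grip": 0},
  {"x": -0.07, "y": 0, "z": 0.03, "rx": 0, "ry": -0.25, "rz": 0, "grip": 0},
  {"x": -0.08, "y": 0, "z": 0.02, "rx": 0, "ry": -0.25, "rz": 0, "grip": 0},
  {"x": 0, "y": 0, "z": 0, "rx": 0, "ry": 0, "rz": 0, "grip": 0},
  {"x": 0, "y": 0, "z": 0, "rx": 0, "ry": 0, "rz": 0, "grip": 0},
  {"x": 0, "y": 0, "z": 0, "rx": 0, "ry": 0, "rz": 0, "grip": 0},
])

```text
clock: 8.7
tcp_pos: [0.5134, -0.0287, 0.1298]
orientation: [0.759, 1.148, -0.989]
ft_force: [-0.2, -1.0, -1.6]
gripper_width: 0.27
```

```bash
python3 - <<'E'
from plan import *
rep(.037,.1485,.263)
p,d=manip.grab_frame('scene');cv2.imwrite('pics/s5.png',cv2.resize(p[130:330,150:400],None,fx=3,fy=3)[:,:,::-1])
u=np.array([-np.cos(.263),np.sin(.263)])
rows([(.037+k*u[0],.148+k*u[1],.263) for k in np.arange(0,.071,.01)])
E
```

```text
t 8.7 tcp [ 0.5134 -0.0287  0.1298] grasp cab xyz [-0.      0.0368  0.1481] tilt to +y 0.262 w 0.27 F [-0.2 -1.  -1.6] q [-0.05 -0.02  1.99 -0.27  1.07 -0.34]
tool axes in cab:
 [[-0.     1.    -0.001]
 [-0.259 -0.001 -0.966]
 [-0.966 -0.     0.259]]
turn/0.15: [-0.   -0.01  0.  ]  shift/40mm in current tool: [-0.01  0.   -0.  ]  in target tool: [-0.01  0.   -0.  ]
0.0370 0.1480 0.263 bar clr 6.4 body 35 a_z 0.177 b_z 0.119
0.0273 0.1506 0.263 bar clr 6.4 body 38 a_z 0.179 b_z 0.122  x 0.00 z 0.25 ry -0.00
0.0177 0.1532 0.263 bar clr 6.4 body 41 a_z 0.182 b_z 0.125  x 0.00 z 0.25 ry -0.00
0.0080 0.1558 0.263 bar clr 6.4 body 43 a_z 0.184 b_z 0.127  x -0.00 z 0.25 ry -0.00
-0.0016 0.1584 0.263 bar clr 6.4 body 46 a_z 0.187 b_z 0.130  x 0.00 z 0.25 ry -0.00
-0.0113 0.1610 0.263 bar clr 6.4 body 48 a_z 0.190 b_z 0.132  x 0.00 z 0.25 ry -0.00
-0.0209 0.1636 0.263 bar clr 7.4 body 51 a_z 0.192 b_z 0.135  x 0.00 z 0.25 ry -0.00
-0.0306 0.1662 0.263 bar clr 15.0 body 54 a_z 0.195 b_z 0.138  x -0.00 z 0.25 ry -0.00
```

View pics/s5.png

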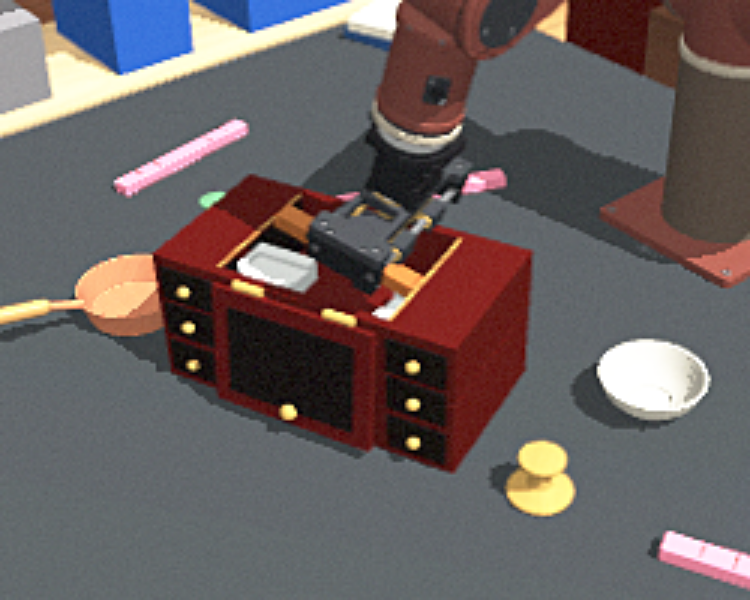

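The −y end is now up through the hatch at (292,220), and the +y end is still under the roof near (405,278). Next I'll pull the bar out along its own axis.

arm_command([
  {"x": 0, "y": 0, "z": 0.15, "rx": 0, "ry": 0, "rz": 0, "grip": 0},
  {"x": 0, "y": 0, "z": 0.25, "rx": 0, "ry": 0, "rz": 0, "grip": 0},
  {"x": 0, "y": 0, "z": 0.25, "rx": 0, "ry": 0, "rz": 0, "grip": 0},
  {"x": 0, "y": 0, "z": 0.25, "rx": 0, "ry": 0, "rz": 0, "grip": 0},
  {"x": 0, "y": 0, "z": 0.25, "rx": 0, "ry": 0, "rz": 0, "grip": 0},
  {"x": 0, "y": 0, "z": 0.25, "rx": 0, "ry": 0, "rz": 0, "grip": 0},
  {"x": 0, "y": 0, "z": 0.25, "rx": 0, "ry": 0, "rz": 0, "grip": 0},
  {"x": 0, "y": 0, "z": 0.1, "rx": 0, "ry": 0, "rz": 0, "grip": 0},
  {"x": 0, "y": 0, "z": 0, "rx": 0, "ry": 0, "rz": 0, "grip": 0},
  {"x": 0, "y": 0, "z": 0, "rx": 0, "ry": 0, "rz": 0, "grip": 0},
])

```text
clock: 9.75
tcp_pos: [0.5397, -0.0905, 0.1479]
orientation: [0.759, 1.148, -0.989]
ft_force: [-0.4, 0.3, -1.9]
gripper_width: 0.275
```

```bash
python3 - <<'E'
from plan import *
rep(-.032,.22,.263)
p,d=manip.grab_frame('scene');cv2.imwrite('pics/s6.png',cv2.resize(p[130:330,150:400],None,fx=3,fy=3)[:,:,::-1])
rows([(-.032,z,.263) for z in np.arange(.166,.23,.01)])
E
```

```text
t 9.75 tcp [ 0.5397 -0.0905  0.1479] grasp cab xyz [-1.000e-04 -3.040e-02  1.662e-01] tilt to +y 0.262 w 0.275 F [-0.4  0.3 -1.9] q [-0.17  0.01  1.92 -0.25  1.08 -0.47]
tool axes in cab:
 [[-0.     1.    -0.   ]
 [-0.259 -0.    -0.966]
 [-0.966 -0.     0.259]]
turn/0.15: [-0.   -0.01  0.  ]  shift/40mm in current tool: [-1.29  0.    0.39]  in target tool: [-1.29  0.    0.39]
-0.0320 0.1660 0.263 bar clr 16.5 body 53 a_z 0.195 b_z 0.137
-0.0320 0.1760 0.263 bar clr 16.5 body 63 a_z 0.205 b_z 0.147  x -0.24 z 0.06 ry -0.00
-0.0320 0.1860 0.263 bar clr 19.1 body 73 a_z 0.215 b_z 0.157  x -0.24 z 0.06 ry -0.00
-0.0320 0.1960 0.263 bar clr 21.8 body 83 a_z 0.225 b_z 0.167  x -0.24 z 0.06 ry -0.00
-0.0320 0.2060 0.263 bar clr 27.0 body 93 a_z 0.235 b_z 0.177  x -0.24 z 0.06 ry -0.00
-0.0320 0.2160 0.263 bar clr 34.4 body 103 a_z 0.245 b_z 0.187  x -0.24 z 0.06 ry -0.00
-0.0320 0.2260 0.263 bar clr 42.8 body 113 a_z 0.255 b_z 0.197  x -0.24 z 0.06 ry -0.00
```

View pics/s6.png

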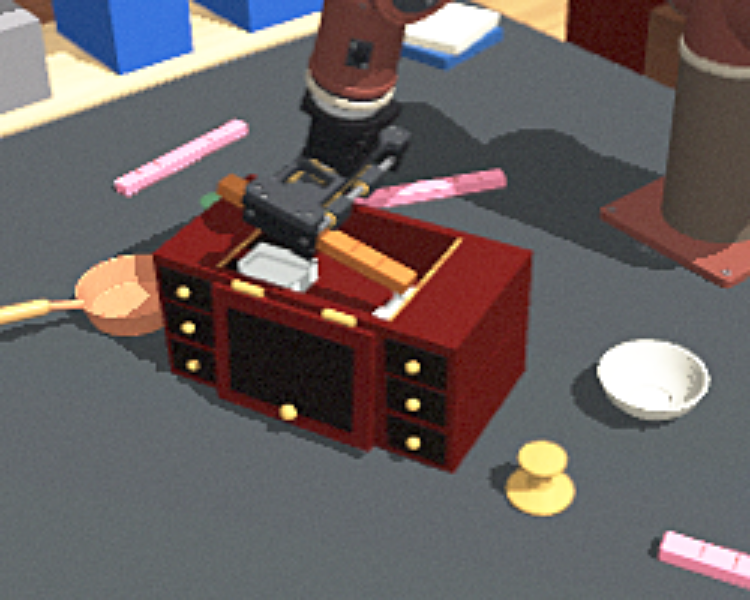

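The whole +y end face is visible at (410,283), clear of the roof edge. Now straight up, then level.

arm_command([
  {"x": -0.24, "y": 0, "z": 0.06, "rx": 0, "ry": 0, "rz": 0, "grip": 0},
  {"x": -0.3, "y": 0, "z": 0.08, "rx": 0, "ry": 0, "rz": 0, "grip": 0},
  {"x": -0.3, "y": 0, "z": 0.08, "rx": 0, "ry": 0, "rz": 0, "grip": 0},
  {"x": -0.3, "y": 0, "z": 0.08, "rx": 0, "ry": 0, "rz": 0, "grip": 0},
  {"x": -0.3, "y": 0, "z": 0.08, "rx": 0, "ry": 0, "rz": 0, "grip": 0},
  {"x": -0.3, "y": 0, "z": 0.08, "rx": 0, "ry": 0, "rz": 0, "grip": 0},
  {"x": -0.3, "y": 0, "z": 0.08, "rx": 0, "ry": 0, "rz": 0, "grip": 0},
  {"x": 0, "y": 0, "z": 0, "rx": 0, "ry": 0, "rz": 0, "grip": 0},
  {"x": 0, "y": 0, "z": 0, "rx": 0, "ry": 0, "rz": 0, "grip": 0},
])

```text
clock: 10.7
tcp_pos: [0.5399, -0.0904, 0.2327]
orientation: [0.759, 1.147, -0.989]
ft_force: [0.5, 0.1, -2.1]
gripper_width: 0.272
```

```bash
python3 - <<'E'
from plan import *
rep(0,.26,0)
E
```

```text
t 10.7 tcp [ 0.5399 -0.0904  0.2327] grasp cab xyz [ 1.000e-04 -3.030e-02  2.511e-01] tilt to +y 0.263 w 0.272 F [ 0.5  0.1 -2.1] q [-0.17 -0.07  1.84 -0.23  1.24 -0.51]
tool axes in cab:
 [[ 0.     1.    -0.   ]
 [-0.26  -0.    -0.966]
 [-0.966  0.     0.26 ]]
turn/0.15: [-0.    1.75 -0.  ]  shift/40mm in current tool: [-0.43 -0.   -0.8 ]  in target tool: [-0.21 -0.   -0.88]
```

arm_command([
  {"x": -0.07, "y": 0, "z": -0.14, "rx": 0, "ry": 0.29, "rz": 0, "grip": 0},
  {"x": -0.06, "y": 0, "z": -0.14, "rx": 0, "ry": 0.29, "rz": 0, "grip": 0},
  {"x": -0.05, "y": 0, "z": -0.14, "rx": 0, "ry": 0.29, "rz": 0, "grip": 0},
  {"x": -0.05, "y": 0, "z": -0.14, "rx": 0, "ry": 0.29, "rz": 0, "grip": 0},
  {"x": -0.05, "y": 0, "z": -0.14, "rx": 0, "ry": 0.29, "rz": 0, "grip": 0},
  {"x": -0.04, "y": 0, "z": -0.14, "rx": 0, "ry": 0.3, "rz": 0, "grip": 0},
  {"x": 0, "y": 0, "z": 0, "rx": 0, "ry": 0, "rz": 0, "grip": 0},
  {"x": 0, "y": 0, "z": 0, "rx": 0, "ry": 0, "rz": 0, "grip": 0},
  {"x": 0, "y": 0, "z": 0, "rx": 0, "ry": 0, "rz": 0, "grip": 0},
  {"x": 0, "y": 0, "z": 0, "rx": 0, "ry": 0, "rz": 0, "grip": 0},
])

```text
clock: 11.7
tcp_pos: [0.5258, -0.0578, 0.2396]
orientation: [0.907, 1.373, -0.908]
ft_force: [-0.5, 0.1, -0.6]
gripper_width: 0.272
```

```bash
python3 - <<'E'
from plan import *
rep(0,.26,0)
p,d=manip.grab_frame('scene');cv2.imwrite('pics/s7.png',cv2.resize(p[130:330,150:400],None,fx=3,fy=3)[:,:,::-1])
W=cloud('scene',p,d);hsv=cv2.cvtColor(p,cv2.COLOR_RGB2HSV)
m=(hsv[...,0]>7)&(hsv[...,0]<16)&(hsv[...,1]>130)&(abs(W[...,2]-.26)<.05)
L=(W-C0);m&=(abs(L@CX)<.03)&(abs(L@CY)<.14)
y=(L@CY)[m];z=W[...,2][m];print(m.sum(),y.min(),y.max(),'slope',np.polyfit(y,z,1))
p,d=manip.grab_frame('top');W=cloud('top',p,d)
for n,(u,v) in dict(dish=(199,265),stone=(374,207),inc=(196,207),pan=(360,158)).items(): print(n,W[v,u])
print(np.abs(manip.state()['qvel']).max())
E
```

```text
t 11.7 tcp [ 0.5258 -0.0578  0.2396] grasp cab xyz [-1.000e-04  3.000e-04  2.586e-01] tilt to +y 0.0 w 0.272 F [-0.5  0.1 -0.6] q [-0.26 -0.02  1.75 -0.    1.41 -0.66]
tool axes in cab:
 [[-0.  1.  0.]
 [-0.  0. -1.]
 [-1. -0.  0.]]
turn/0.15: [0. 0. 0.]  shift/40mm in current tool: [-0.03  0.    0.01]  in target tool: [-0.03  0.    0.01]
410 -0.11079799915770543 0.11142335376826604 slope [0.0193562  0.26367424]
dish [0.3159749  0.18332632 0.00507853]
stone [ 0.4944811  -0.33630245  0.06862034]
inc [0.4903458  0.18801524 0.04738068]
pan [ 0.65047682 -0.30767941  0.01314573]
0.003222949553569123
```

View pics/s7.png

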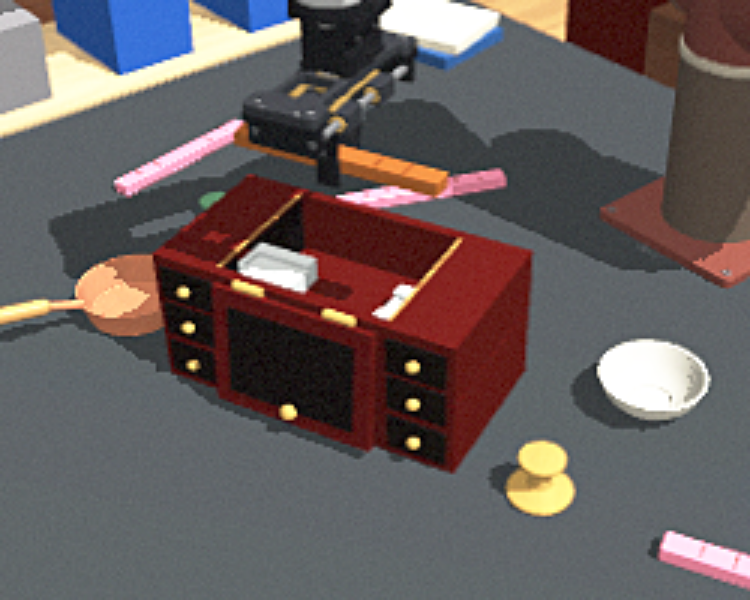

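The bar hangs level and centred above the hatch, with its ends at (240,135) and (445,180). It is clear of the cabinet, at rest, and the other objects are where they were.

```bash
python3 -c "
from cell import manip
print(manip.sign_off())"
```

```text
the job is handed in; nothing more can be done
None
```

The bar is out of the cabinet and held level and still over the hatch. I handed the job in at about 12 s of the 40 s allowed; sign-off gives no verdict.

**What I did:**
- I gripped the bar across its middle, lifted it 16 mm and slid it 36 mm into the +y pocket.
- I tilted it 0.26 rad so its −y end came up through the hatch. By calculation that end was at about 0.177 m while the other was at about 0.119 m.
- I drew it out along its own axis, raised it and levelled it.

**Last checks:**
- **Position:** the grasp point was within 1 mm of my estimate of the cabinet's centre, at z = 0.259 m. That is about 107 mm above the cabinet's top.
- **Level and at rest:** the depth image showed both bar ends 111 mm either side of centre, with a slope of about 0.02 rad. Joint speeds were under 0.004 rad/s.
- **Grip:** the opening was 23.7 mm against the bar's 24 mm width.
- **Contact with the cabinet:** the wrist force readings I took never went above about 2 N, with no sign of wedging. These were spot readings after each move rather than a continuous record.
- **Other objects:** depth readings at the dish, stone and incense holder matched the start to within 2 mm. The single pan pixel read 6 mm higher, which I put down to noise, since the pan looks unmoved in the picture.

One move call was refused early on because I left out some fields. Nothing moved as a result.

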